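# Load the plate rig and feel its gap with a taper gauge

## Robot

A 6-joint arm with a two-finger parallel gripper is mounted at the origin on a cart in front of the work surface, level with it; the furniture and walls round the work are solid. World frame = base frame: x ahead of the robot, y to its left, z up, the work surface at z = 0. Lengths are in mm, angles in rad, forces in N, time in s.
With the tool pointing down it reaches from about 350 to 875 mm from the base axis. Payload 4.2 kg.
Tool frame: the origin (TCP) lies midway between the tips of the shut fingers; the grasp point (between the pads) lies 19 mm behind it; z points along the fingers, y is the line along which they close (so a half turn about z gives the same grasp; the last joint's range is limited). The gripper opens to 85 mm and grips with 20 to 120 N. Pads are 22 mm wide; open, the fingers measure 114 mm over their backs; the gripper's body (76 mm by 85 mm) begins 54 mm behind the grasp point. The pads swing forward as they close: fully open they stand 13 mm farther back than shut.
Start: joints at [1.604, 0.385, 0.008, 0, -1.194, -0.259], TCP at [139.897, 609.121, 231.312] pointing down, gripper open.
Joint ranges: [-3.14, 3.14], [-1.21, 2.06], [-1.07, 1.41], [-3.16, 2.05], [-2.99, -0.16], [-3.1, 3.1]. Speed limits (rad/s): [2.79, 2.79, 3.14, 3.14, 3.14, 3.14].

## Interface

Orientations are given as a unit quaternion [x, y, z, w].
In Python, from bench import arm gives the robot as it stands. The module is installed in compiled form; this text tells all that it offers.
- The arm moves only by the shell command python3 -m handwheel 'ROWS' [OPENING]. ROWS is JSON, a list of rows, each an object of numbers: "x", "y", "z": the shift along the world's x, y, z each as a share of 20 cm, from -1 to 1; "ax", "ay", "az": the turn, a rotation vector about the world's x, y, z each as a share of 90 degrees, from -1 to 1. In form: [{"x": .., "y": .., "z": .., "ax": .., "ay": .., "az": ..}, ...]. A call has exactly 8 rows; each row shifts and turns the commanded pose from where the row before left it; what a row does not reach is not made up. A row lasts 1/10 s, in which the tool goes at most 50 mm and 8.59 degrees, less where a joint would pass 70% of its speed; a pose out of reach is approached as far as the arm can. A call with a number of a shift or a turn outside -1 to 1 is refused whole. A call with a gripper value outside its range is refused whole. OPENING is the opening, from -1 (shut) to 1 (fully open), set as the call begins (- or left out, the last holds). The fingers move at their own pace and stop on an object; the grip force is fixed at half the most. Time passes only in rows, so rows that do not move let the fingers close, or fill a call up. It gives the time, the measured TCP pose, the force, the opening and the grip force at its end, in the units of the state.
- arm.read_state(): the state, without advancing time (a new reading comes with each control period).
- arm.get_image(name): name is "scene" or "top" or "wrist"; returns the picture (420x560x3 uint8, red, green, blue); there is no depth.
- arm.camera_params(name): a dict with "K" (3x3 intrinsics, pixels), "k1" (the pictures are not rectified: a ray, as slopes to the right and down, at radius r is drawn at 1 + k1 r^2 times it, then the intrinsics apply), "position" and "orientation" of the camera in the world. Camera axes: x right, y down, z forward; pixel columns grow to the right and rows downward; lengths in mm; the calibration is good to about 2 mm. A picture is of the moment at which its call begins: read the wrist's pose just before it. camera_params takes no time and is no camera call; for the wrist camera it gives the pose at the moment of the call.
- arm.job_done(): hands the job in; it is judged then, once.
The state is a dict: "clock": time; "joints": joint angles; "joint_vel": joint speeds; "joint_efforts": joint torques, N m; "position": TCP position; "ee_rot": TCP orientation; "contact_force": force on the tool from outside, world axes, zero at the start; "wrist_torque": the same for the moment, N m; "gripper_width": finger opening in mm; "grasp_force": force on a finger pad.
Only numpy, scipy, OpenCV 4.12 (cv2) and the standard library are available. Lean on these libraries where they do the work, as an engineer would, in place of code of your own. Each camera call takes 0.05 s, during which the arm holds its last target. There are 200 camera calls.

## Task

Hang the steel load by its strap handle on the upturned hook of the plate rig's lever and let go of it, so that its weight swings the hinged plate shut. Then take the taper gauge out of its wooden stand, slide its blade straight down between the two upright plates until it drags snugly on both, without forcing the plates wide apart, and finish while still holding the gauge steady at that depth, with the load still hanging on the hook. Leave the jar, the crucible and the cuvette box where they are.

Things in the scene. Friction and masses are not known exactly. Their poses are not given: they have to be found in the camera images.
- rig: Fixed steel and aluminium plate rig on a grey base 104 x 115 x 12 mm that stands on the desk. Origin: underside, below the working face of the closed hinged plate. Own y axis: across the gap, from the fixed plate to the hinged plate; the lever arm with the hook sticks out to own -y, below the fixed plate, at about 95 mm height. Own x axis: along the plates. The plates' flared mouth, at 178 mm height, is the highest part of the rig.
- fixed_plate: Fixed upright plate of the rig, 56 mm long, 8 mm thick, on two legs. Origin: at desk height below the middle of its working face, which looks to own +y (towards the hinged plate); axes parallel to the rig's. Its distance from the closed hinged plate (the gap) is set differently each time, 3.5 to 5 mm.
- fixed_lip (a point): Middle of the upper end of the fixed plate's working face, at 170 mm height. Above it the face flares outward at about 45 degrees for 8 mm, as the lead-in of the mouth.
- hinged_lip (a point): The same point on the hinged plate's working face, which looks to the fixed plate; it is 75 mm above the hinge and moves with the plate. With the plate shut the gap's middle is half-way between this point and fixed_lip, and the space in the gap is free for 65 mm below these points.
- lever (a joint): Hinge of the plate and its hook arm, rad: 0 = plate shut and upright, 0.10 = wide open, where a spring holds it unloaded. The load shuts it and lowers the hook by 13 mm. 0.01 rad opens the upper ends by 0.75 mm. Loaded, the plate presses what is in the gap with roughly 6 to 8 N: sliding the blade on then takes some 4 to 10 N; before both plates touch it, it slides freely.
- hook_seat (a point): Middle of the hook's seat, on the upper face of the lever arm (moves with it). The arm is 8 mm wide and 8 mm deep and runs along the rig's y. The free seat is 36 mm long along the arm, 18 mm either way of this point; a collar bounds it on the inner side; beyond it at the arm's outer end (rig -y) stands the upturned tip, 14 mm above the seat and 7 mm thick, the arm's end being 25 mm from this point.
- load_center (a point): Steel load, about 0.5 kg, standing on the desk at first; this point is on its axis, half-way up its 77 mm. Round body 50 mm across and 30 mm high, above it a strap handle: two legs and a flat crossbar, each 5 mm thick and 14 mm wide (along own x); handle 44 mm wide over the legs (along own y), the window inside 34 mm wide and 42 mm high. The crossbar's underside is 33.5 mm above this point, the body's top 8.5 mm below it. Own z is up.
- gauge_grip (a point): Taper gauge: middle of its black handle, 34 mm (own x) x 16 mm (own y) x 60 mm (own z, up). It stands upright in the stand at first. From the handle's lower end, 30 mm below this point, a steel blade 18 mm wide (along own x) points down 72 mm; its thickness (along own y) is 2 mm at the tip, growing evenly to 8 mm at the handle. The blade can give sideways (own y) by a few mm at the tip on a soft sprung pivot at the handle's lower end, and so centres itself. About 0.1 kg.
- blade_tip (a point): Middle of the lower end of the gauge's blade, 102 mm below gauge_grip.
- stand: Fixed wooden stand of the gauge, foot 80 x 80 mm, block 64 x 56 mm, 82 mm high; the blade stands in a slot open at the top, and the handle rests on the top. Origin: centre of the underside. The gauge's axes are the stand's.
- jar: Jar with black lid, 58 mm across, 71 mm high, a bystander at the far side. Origin: underside.
- crucible: White crucible, 44 mm across, 31 mm high, a bystander at the far side. Origin: underside.
- cuvette_box: Black upright box 31 x 31 x 81 mm, a bystander at the far side. Origin: underside.
Things that resemble listed ones, but are neither listed nor needed, are in the scene too. Leave any pink, purple or yellow look-alike of the part that bears load_center alone.

How it is judged (in metres and radians):
On the way, in this order (a step that is already met when the one before it is completed fails the run):
1. the load hangs on the hook, let go of, and the hinged plate is shut (contact force between load and lever above 2.5 N and contact force between load and the fingers below 0.2 N and height (world z) of load_center above 0.045 m and distance between load_center and hook_seat below 0.055 m and angle between load_center's own z axis and vertical below 0.35 rad and value of joint lever below 0.006 rad), for 0.2 s.
2. the blade is between the plates and touches both (z of blade_tip in the frame of rig below 0.16 m and contact force between gauge and lever above 1 N and contact force between gauge and fixed_plate above 1 N), for 0.2 s.
At the end, for the whole second after the job is handed in: Load hanging on the hook (over 2.5 N), off desk and fingers; gauge still, upright within 0.15 rad, gripped over 3 N; blade tip 10 mm or more below the lips, each plate pressing it over 1.5 N; hinged plate open under 0.03 rad (some 25 mm of blade past first drag) (contact force between load and lever above 2.5 N and contact force between load and the fingers below 0.2 N and height (world z) of load_center above 0.045 m and distance between load_center and hook_seat below 0.055 m and angle between load_center's own z axis and vertical below 0.35 rad and contact force between the fingers and gauge above 3 N and contact force between gauge and lever above 1.5 N and contact force between gauge and fixed_plate above 1.5 N and z of blade_tip in the frame of rig below 0.16 m and x of blade_tip in the frame of rig between -0.03 and 0.03 m and y of blade_tip in the frame of rig between -0.012 and 0.008 m and value of joint lever below 0.03 rad and angle between gauge_grip's own z axis and vertical below 0.15 rad and linear speed of gauge below 0.01 m/s); the arm keeps its last pose, push and grip.
It fails at once if a bystander (jar, crucible or cuvette box) is moved by more than 20 mm (distance of any of jar, crucible, cuvette_box from where it was at the start of the episode above 0.02 m).
It also fails if it takes over 58 s, if anything falls off the work surface, if the arm or the gripper's body presses on something with over 40 N, if the wrist force passes 120 N, or if a joint passes its speed limit or range.

## Working session

There is one attempt and no reset: what is moved stays moved. The work goes in short steps, Python scripts to look and compute and a shell command to move; the robot and the scene stay as the last step left them, time stands still between calls to the robot, and variables do not carry over. Pictures are saved under pics/ and viewed, at most 10 in all, crops included, and the job is handed in when it is done.

```bash
mkdir -p pics
cat > h.py <<'E'
import numpy as np, cv2
from bench import arm
from scipy.spatial.transform import Rotation as R
def snap(name,fn,crop=None,scale=1):
    P=arm.camera_params(name); im=arm.get_image(name)
    np.save('pics/'+fn+'.npy',im)
    import pickle; pickle.dump(P,open('pics/'+fn+'.pkl','wb'))
    show(fn,fn,crop,scale); return P
def show(src,fn,crop=None,scale=1):
    im=np.load('pics/'+src+'.npy')
    if crop: im=im[crop[1]:crop[3],crop[0]:crop[2]]
    im=cv2.resize(im,None,fx=scale,fy=scale,interpolation=cv2.INTER_CUBIC)
    cv2.imwrite('pics/'+fn+'.png',cv2.cvtColor(im,cv2.COLOR_RGB2BGR))
def rot(P):
    o=np.array(P['orientation']); return o if o.shape==(3,3) else R.from_quat(o).as_matrix()
def ray(P,u,v):
    K=np.array(P['K']);k=P['k1']
    d=np.array([(u-K[0,2])/K[0,0],(v-K[1,2])/K[1,1]]);s=d.copy()
    for _ in range(20): s=d/(1+k*(s@s))
    return np.array(P['position']),rot(P)@np.array([s[0],s[1],1])
def atz(P,u,v,z):
    p,d=ray(P,u,v); return p+d*(z-p[2])/d[2]
def proj(P,X):
    c=rot(P).T@(np.array(X)-P['position']);s=c[:2]/c[2];s=s*(1+P['k1']*(s@s));K=np.array(P['K'])
    return np.array([K[0,0]*s[0]+K[0,2],K[1,1]*s[1]+K[1,2]])
def tri(obs):
    A=np.zeros((3,3));b=np.zeros(3)
    for P,u,v in obs:
        p,d=ray(P,u,v);d/=np.linalg.norm(d);M=np.eye(3)-np.outer(d,d);A+=M;b+=M@p
    return np.linalg.solve(A,b)
def load(fn):
    import pickle; return pickle.load(open('pics/'+fn+'.pkl','rb'))
E
python3 - <<'E'
from h import *
for n in('scene','top'):
    P=snap(n,n+'0',None,1.42); print(P)
a=cv2.imread('pics/scene0.png');print(a.shape)
print(arm.read_state())
E
```

```text
{'K': array([[499.53899643,   0.        , 278.39773219],
       [  0.        , 499.53899643, 203.53080535],
       [  0.        ,   0.        ,   1.        ]]), 'k1': -0.14844271156203614, 'position': array([ -67.67228882, -405.55726176,  748.80315531]), 'orientation': array([ 0.7983282 , -0.41003951,  0.20147225, -0.39236286])}
{'K': array([[410.4642049 ,   0.        , 282.62158454],
       [  0.        , 410.4642049 , 207.3682709 ],
       [  0.        ,   0.        ,   1.        ]]), 'k1': -0.10982004495586117, 'position': array([533.55065249,  75.40936385, 961.29576633]), 'orientation': array([-0.70267452,  0.71039007, -0.03208836,  0.02376577])}
(596, 795, 3)
{'clock': 0.1, 'joints': array([ 1.60357944e+00,  3.85470739e-01,  6.76797893e-03, -4.36001635e-04,
       -1.19396107e+00, -2.58629628e-01]), 'joint_vel': array([-7.61656150e-05, -1.26919445e-03,  5.32293306e-03,  6.09589374e-05,
        1.47549753e-03,  6.02508081e-04]), 'joint_efforts': array([-7.53713721e-04, -3.93320131e+01,  1.88929331e+01,  4.19800758e+00,
       -2.61003101e-03,  2.82049925e-06]), 'position': array([139.80484154, 608.64090552, 230.33833551]), 'ee_rot': array([ 9.93621424e-01, -1.12763260e-01, -6.49095457e-05,  9.53278573e-04]), 'contact_force': array([ 0.66902536, -0.39565065, -0.56927362]), 'wrist_torque': array([-0.0069189 ,  0.00392495,  0.0245831 ]), 'grasp_force': 0.0, 'gripper_width': 85.37659953102663}
```

View pics/scene0.png

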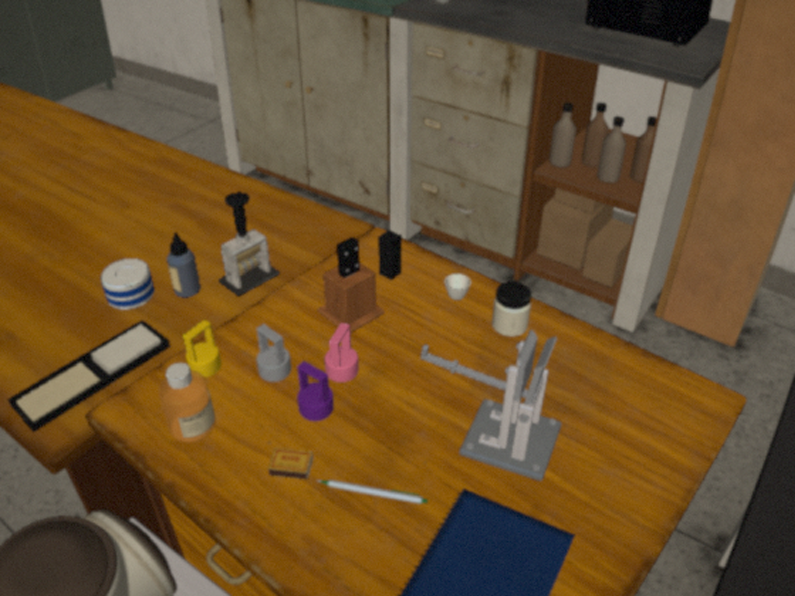

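View pics/top0.png

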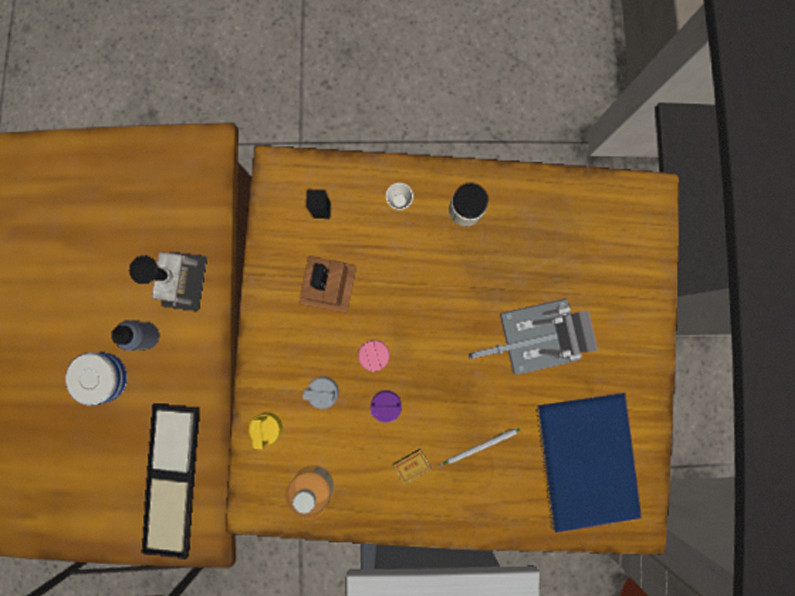

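The steel-grey load stands at scene (272,355) / top (320,392). Its look-alikes are yellow (203,350), purple (315,392) and pink (342,355), so grey is the one that fits "steel". The gauge is in the wooden stand at scene (350,285), and the rig is at scene (515,410) / top (545,338). Next, one enlarged crop to confirm.

Run:
```python
from h import *
s=np.load('pics/scene0.npy');t=np.load('pics/top0.npy')
def c(im,x,y,w,h,W,H): return cv2.resize(im[y:y+h,x:x+w],(W,H),interpolation=cv2.INTER_CUBIC)
# each tile 400x300
A=c(s,290,230,120,105,400,350)      # rig scene  scale 3.333
B=c(t,325,205,100,62.5.__int__(),400,248)
C=c(s,170,160,100,120.__int__(),208,250)
top=np.hstack([A,np.vstack([B,np.zeros((102,400,3),np.uint8)])])
D=c(t,205,175,50,50,250,250); E=c(t,205,255,50,50,250,250)
F=c(s,170,220,60,50,300,250)
bot=np.hstack([D,E,F])
cv2.imwrite('pics/comp.png',cv2.cvtColor(np.vstack([top,bot]),cv2.COLOR_RGB2BGR))
```

```text
File "<stdin>", line 7
    C=c(s,170,160,100,120.__int__(),208,250)
                         ^
SyntaxError: invalid decimal literal
```

Run:
```python
from h import *
s=np.load('pics/scene0.npy');t=np.load('pics/top0.npy')
def c(im,x,y,w,h,W,H): return cv2.resize(im[y:y+h,x:x+w],(W,H),interpolation=cv2.INTER_CUBIC)
A=c(s,290,230,120,105,400,350)
B=c(t,325,205,100,62,400,248)
top=np.hstack([A,np.vstack([B,np.zeros((102,400,3),np.uint8)])])
D=c(t,205,175,50,50,250,250); E=c(t,205,255,50,50,250,250)
F=c(s,170,220,60,50,300,250)
cv2.imwrite('pics/comp.png',cv2.cvtColor(np.vstack([top,np.hstack([D,E,F])]),cv2.COLOR_RGB2BGR))
```

```text
(no output)
```

View pics/comp.png

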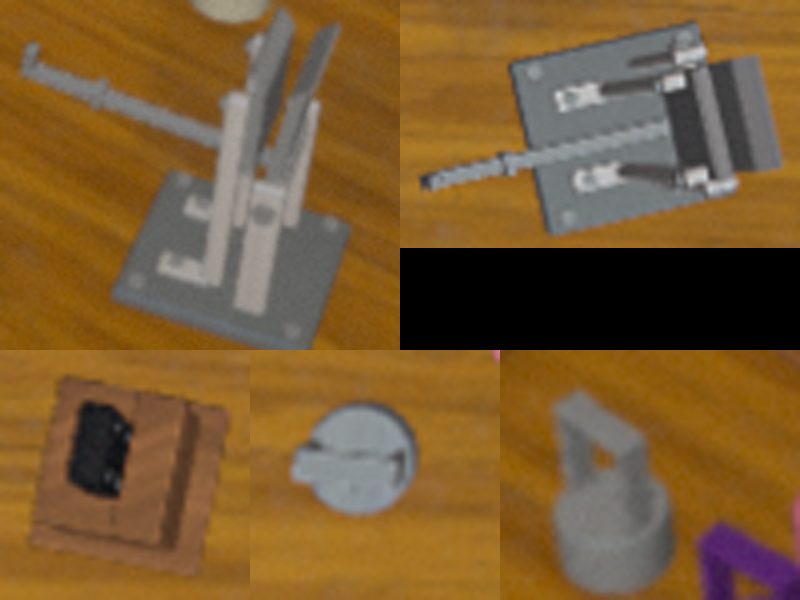

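Run:
```python
from h import *
S=load('scene0');T=load('top0')
np.set_printoptions(precision=1,suppress=True)
tb=lambda x,y:((x-400)/4+325,y/4+205); sa=lambda x,y:(x/3.333+290,y/3.333+230)
td=lambda x,y:(x/5+205,(y-350)/5+175); te=lambda x,y:((x-250)/5+205,(y-350)/5+255); sf=lambda x,y:((x-500)/5+170,(y-350)/5+220)
print('tip',tri([(T,*tb(427,181)),(S,*sa(32,48))]),'collar',tri([(T,*tb(510,160)),(S,*sa(100,90))]))
for q in [(512,62),(695,22),(552,235)]: print('base',atz(T,*tb(*q),12))
for q in [(175,172),(350,222),(112,298),(305,345)]: print('baseS',atz(S,*sa(*q),12))
print('load bar',tri([(T,*te(348,464)),(S,*sf(600,422))]))
a=atz(T,*te(295,465),77);b=atz(T,*te(402,462),77);print('bar ends T',a,b)
print('bar S corners',[atz(S,*sf(*q),77) for q in[(553,407),(577,392),(648,437),(625,452)]])
print('body top T',atz(T,*te(360,458),27))
print('handle top',[atz(T,*td(*q),142) for q in[(85,402),(72,488),(108,497),(122,418)]])
print('block top',[atz(T,*td(*q),82) for q in[(62,378),(185,402),(165,548),(35,525)]])
print('foot',[atz(T,*td(*q),10) for q in[(228,408),(200,572)]])
print('fixed flare z178',[atz(T,*tb(*q),178) for q in[(700,65),(722,185),(728,62),(755,168),(760,57),(782,168)]])
```

```text
tip [512.3 -35.8 122.8] collar [520.6 -79.1 108.4]
base [576.3 -99.6  12. ]
base [ 598.4 -208.7   12. ]
base [ 475.8 -120.8   12. ]
baseS [ 574.1 -104.7   12. ]
baseS [ 598.4 -210.2   12. ]
baseS [ 469.3 -124.6   12. ]
baseS [ 502.  -229.2   12. ]
load bar [453.1 191.2  73.7]
bar ends T [453.3 213.3  77. ] [454.3 167.3  77. ]
bar S corners [array([445.7, 210.9,  77. ]), array([458.5, 209.5,  77. ]), array([455.1, 166.2,  77. ]), array([442.8, 167.5,  77. ])]
body top T [451.7 191.6  27. ]
handle top [array([644. , 186.9, 142. ]), array([609.3, 192.1, 142. ]), array([605.5, 177.6, 142. ]), array([637.3, 172. , 142. ])]
block top [array([662.7, 205.1,  82. ]), array([651.6, 151.8,  82. ]), array([588.5, 160.6,  82. ]), array([599. , 216.6,  82. ])]
foot [array([658.2, 138. ,  10. ]), array([581.7, 151.4,  10. ])]
fixed flare z178 [array([ 566.2, -160.8,  178. ]), array([ 508.2, -169.9,  178. ]), array([ 567.5, -174.7,  178. ]), array([ 516.1, -186.5,  178. ]), array([ 569.7, -190.7,  178. ]), array([ 515.9, -199.9,  178. ])]
```

Measured from both views:

| Item | Position (mm) | Orientation |
|---|---|---|
| Load axis | about (452.5, 190) | handle along 87.5° |
| Hook seat | about (516.5, -58), z about 109 with the plate open | rig y = (0.195, -0.981) |
| Gauge | about (625, 183) | own y at 80° |

I'm moving above the load now.

```bash
python3 -m handwheel '[{"x":0.14,"y":-0.19,"az":0.0145},{"x":0.14,"y":-0.19,"az":0.0145},{"x":0.14,"y":-0.19,"az":0.0145},{"x":0.14,"y":-0.19,"az":0.0145},{"x":0.14,"y":-0.19,"az":0.0145},{"x":0.14,"y":-0.19,"az":0.0145},{"x":0.14,"y":-0.19,"az":0.0145},{"x":0.14,"y":-0.19,"az":0.0145}]' 1
python3 -m handwheel '[{"x":0.148,"y":-0.191},{"x":0.148,"y":-0.191},{"x":0.148,"y":-0.191},{"z":-0.2},{"z":-0.15},{"x":0},{"x":0},{"x":0}]'
python3 -c "
from h import *
snap('wrist','w1',None,1.42)"
```

```text
invalid input at $[0]: expected keys x, y, z, ax, ay, az
invalid input at $[0]: expected keys x, y, z, ax, ay, az
```

View pics/w1.png

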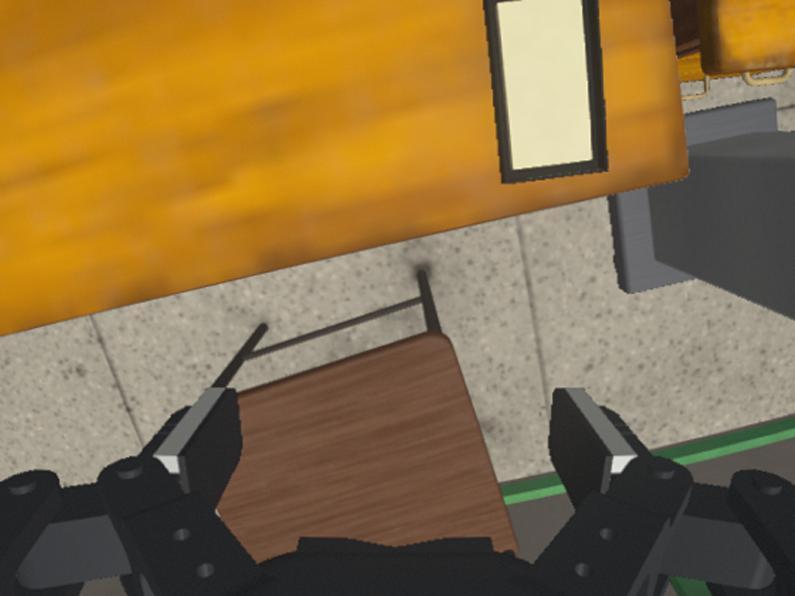

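All six keys are required, so nothing moved. The picture shows only the floor and a stool beyond the desk edge. I'm resending with full rows.

```bash
python3 -m handwheel '[{"x":0.14,"y":-0.19,"z":0,"ax":0,"ay":0,"az":0.0145},{"x":0.14,"y":-0.19,"z":0,"ax":0,"ay":0,"az":0.0145},{"x":0.14,"y":-0.19,"z":0,"ax":0,"ay":0,"az":0.0145},{"x":0.14,"y":-0.19,"z":0,"ax":0,"ay":0,"az":0.0145},{"x":0.14,"y":-0.19,"z":0,"ax":0,"ay":0,"az":0.0145},{"x":0.14,"y":-0.19,"z":0,"ax":0,"ay":0,"az":0.0145},{"x":0.14,"y":-0.19,"z":0,"ax":0,"ay":0,"az":0.0145},{"x":0.14,"y":-0.19,"z":0,"ax":0,"ay":0,"az":0.0145}]' 1 && python3 -m handwheel '[{"x":0.148,"y":-0.191,"z":0,"ax":0,"ay":0,"az":0},{"x":0.148,"y":-0.191,"z":0,"ax":0,"ay":0,"az":0},{"x":0.148,"y":-0.191,"z":0,"ax":0,"ay":0,"az":0},{"x":0,"y":0,"z":-0.15,"ax":0,"ay":0,"az":0},{"x":0,"y":0,"z":-0.15,"ax":0,"ay":0,"az":0},{"x":0,"y":0,"z":0,"ax":0,"ay":0,"az":0},{"x":0,"y":0,"z":0,"ax":0,"ay":0,"az":0},{"x":0,"y":0,"z":0,"ax":0,"ay":0,"az":0}]' && python3 -c "
from h import *
P=snap('wrist','w1',None,1.42)
for X in [(452.5,190,77),(454,212,77),(451,168,77),(452.5,190,30)]: print(proj(P,X)*1.42)"
```

```text
clock: 0.95
position: [364.5, 303.3, 231.3]
ee_rot: [1.0, -0.021, -0.0, -0.0]
contact_force: [0.9, 0.5, 0.6]
gripper_width: 85.3
grasp_force: 0.0
clock: 1.75
position: [453.5, 191.5, 172.9]
ee_rot: [1.0, -0.021, 0.001, -0.001]
contact_force: [-0.1, 0.9, 0.5]
gripper_width: 85.2
grasp_force: 0.0
[397.64859737 311.11323254]
[351.13404213 310.00944536]
[444.10530704 312.20568584]
[397.26999065 287.52928331]
```

View pics/w1.png

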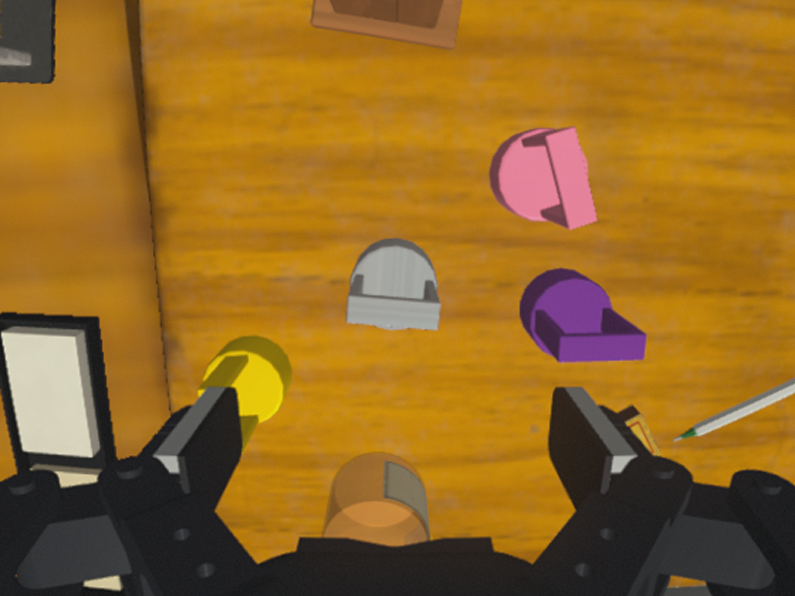

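The grey load's bar is at (347–440, 293–330), within about 2 mm of the prediction, and it's clear of the yellow one (245,375). Descending and gripping across the legs.

```bash
python3 -m handwheel '[{"x":0,"y":0,"z":-0.165,"ax":0,"ay":0,"az":0},{"x":0,"y":0,"z":-0.165,"ax":0,"ay":0,"az":0},{"x":0,"y":0,"z":-0.165,"ax":0,"ay":0,"az":0},{"x":0,"y":0,"z":-0.165,"ax":0,"ay":0,"az":0},{"x":0,"y":0,"z":0,"ax":0,"ay":0,"az":0},{"x":0,"y":0,"z":0,"ax":0,"ay":0,"az":0},{"x":0,"y":0,"z":0,"ax":0,"ay":0,"az":0},{"x":0,"y":0,"z":0,"ax":0,"ay":0,"az":0}]' && python3 -m handwheel '[{"x":0,"y":0,"z":0,"ax":0,"ay":0,"az":0},{"x":0,"y":0,"z":0,"ax":0,"ay":0,"az":0},{"x":0,"y":0,"z":0,"ax":0,"ay":0,"az":0},{"x":0,"y":0,"z":0,"ax":0,"ay":0,"az":0},{"x":0,"y":0,"z":0,"ax":0,"ay":0,"az":0},{"x":0,"y":0,"z":0,"ax":0,"ay":0,"az":0},{"x":0,"y":0,"z":0,"ax":0,"ay":0,"az":0},{"x":0,"y":0,"z":0,"ax":0,"ay":0,"az":0}]' -1
```

```text
clock: 2.6
position: [453.8, 191.5, 41.3]
ee_rot: [1.0, -0.022, 0.002, -0.001]
contact_force: [-0.1, -0.7, 0.0]
gripper_width: 85.4
grasp_force: 0.0
clock: 3.4
position: [453.4, 191.3, 40.2]
ee_rot: [1.0, -0.021, 0.001, -0.001]
contact_force: [-0.8, 1.6, 5.9]
gripper_width: 43.7
grasp_force: 60.2
```

```bash
python3 -m handwheel '[{"x":0,"y":0,"z":0.25,"ax":0,"ay":0,"az":0},{"x":0,"y":0,"z":0.25,"ax":0,"ay":0,"az":0},{"x":0.028,"y":-0.103,"z":0,"ax":0,"ay":0,"az":-0.094},{"x":0.028,"y":-0.103,"z":0,"ax":0,"ay":0,"az":-0.094},{"x":0.028,"y":-0.103,"z":0,"ax":0,"ay":0,"az":-0.094},{"x":0.028,"y":-0.103,"z":0,"ax":0,"ay":0,"az":-0.094},{"x":0.028,"y":-0.103,"z":0,"ax":0,"ay":0,"az":-0.094},{"x":0.028,"y":-0.103,"z":0,"ax":0,"ay":0,"az":-0.094}]' && python3 -m handwheel '[{"x":0.028,"y":-0.103,"z":0,"ax":0,"ay":0,"az":-0.094},{"x":0.028,"y":-0.103,"z":0,"ax":0,"ay":0,"az":-0.094},{"x":0.028,"y":-0.103,"z":0,"ax":0,"ay":0,"az":-0.094},{"x":0,"y":0,"z":-0.185,"ax":0,"ay":0,"az":0},{"x":0,"y":0,"z":0,"ax":0,"ay":0,"az":0},{"x":0,"y":0,"z":0,"ax":0,"ay":0,"az":0},{"x":0,"y":0,"z":0,"ax":0,"ay":0,"az":0},{"x":0,"y":0,"z":0,"ax":0,"ay":0,"az":0}]' && python3 -c "
from h import *
snap('scene','s2');snap('wrist','w2');print(arm.read_state()['joints'])
a=np.load('pics/s2.npy')[190:340,250:410];b=np.load('pics/w2.npy')
cv2.imwrite('pics/c2.png',cv2.cvtColor(np.hstack([cv2.resize(a,(427,400),interpolation=cv2.INTER_CUBIC),cv2.resize(b[0:420,60:450],(371,400))]),cv2.COLOR_RGB2BGR))"
```

```text
clock: 4.2
position: [484.6, 65.4, 137.5]
ee_rot: [0.892, -0.451, -0.002, 0.002]
contact_force: [0.5, 0.5, -6.4]
gripper_width: 43.8
grasp_force: 64.3
clock: 5.0
position: [503.8, 5.7, 103.4]
ee_rot: [0.774, -0.633, 0.001, -0.001]
contact_force: [-1.4, 0.1, -6.5]
gripper_width: 43.6
grasp_force: 64.7
[ 3.34032185e-01  3.18144955e-01 -4.60334834e-01  5.10772100e-05
 -7.90397621e-01 -1.35087852e-01]
```

View pics/c2.png

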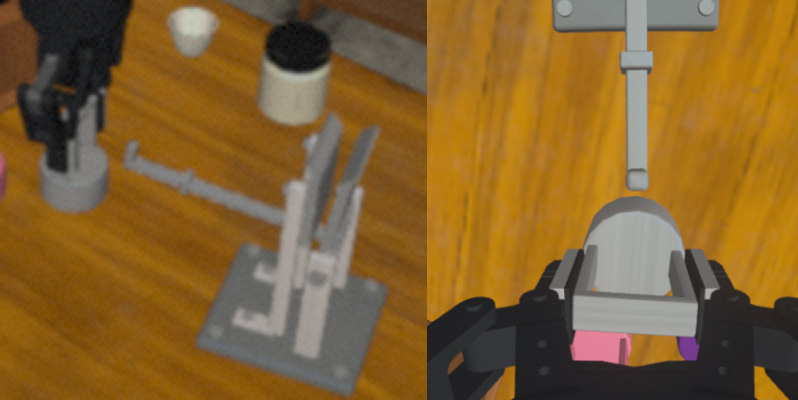

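The wrist view shows the hook arm (x≈637, tip at (637,177)) lined up with the middle of the handle (x≈636). I'll refine the tip and collar position once before inserting.

Run:
```python
from h import *
np.set_printoptions(precision=1,suppress=True)
S=load('scene0');T=load('top0');W=load('w2')
sa=lambda x,y:(x/3.333+290,y/3.333+230);tb=lambda x,y:((x-400)/4+325,y/4+205)
w=lambda x,y:((x-427)*390/371+60,y*420/400)
print(tri([(S,*sa(32,47)),(W,*w(637,176))]),tri([(T,*tb(427,181)),(S,*sa(32,47)),(W,*w(637,176))]))
print('collar top',tri([(S,*sa(102,84)),(W,*w(636,55))]))
print('arm dir',atz(W,*w(637,176),122)-atz(W,*w(636,60),112))
```

```text
[512.3 -38.4 125. ] [512.3 -36.6 123.2]
collar top [520.9 -79.4 112.8]
arm dir [-8.4 39.9 10. ]
```

```bash
python3 -m handwheel '[{"x":0.016,"y":-0.08,"z":0,"ax":0,"ay":0,"az":0},{"x":0.016,"y":-0.08,"z":0,"ax":0,"ay":0,"az":0},{"x":0.016,"y":-0.08,"z":0,"ax":0,"ay":0,"az":0},{"x":0.016,"y":-0.08,"z":0,"ax":0,"ay":0,"az":0},{"x":0,"y":0,"z":-0.05,"ax":0,"ay":0,"az":0},{"x":0,"y":0,"z":-0.05,"ax":0,"ay":0,"az":0},{"x":0,"y":0,"z":0,"ax":0,"ay":0,"az":0},{"x":0,"y":0,"z":0,"ax":0,"ay":0,"az":0}]' && python3 -m handwheel '[{"x":0,"y":0,"z":-0.02,"ax":0,"ay":0,"az":0},{"x":0,"y":0,"z":-0.02,"ax":0,"ay":0,"az":0},{"x":0,"y":0,"z":-0.02,"ax":0,"ay":0,"az":0},{"x":0,"y":0,"z":0,"ax":0,"ay":0,"az":0},{"x":0,"y":0,"z":0,"ax":0,"ay":0,"az":0},{"x":0,"y":0,"z":0,"ax":0,"ay":0,"az":0},{"x":0,"y":0,"z":0,"ax":0,"ay":0,"az":0},{"x":0,"y":0,"z":0,"ax":0,"ay":0,"az":0}]'
```

```text
clock: 5.9
position: [515.6, -58.4, 81.9]
ee_rot: [0.774, -0.633, -0.0, 0.0]
contact_force: [-0.3, 0.6, -4.8]
gripper_width: 43.5
grasp_force: 64.9
clock: 6.7
position: [515.8, -58.9, 70.4]
ee_rot: [0.774, -0.634, -0.0, 0.0]
contact_force: [-0.6, 0.2, -4.7]
gripper_width: 43.4
grasp_force: 64.9
```

```bash
python3 -m handwheel '[{"x":0,"y":0,"z":-0.02,"ax":0,"ay":0,"az":0},{"x":0,"y":0,"z":-0.015,"ax":0,"ay":0,"az":0},{"x":0,"y":0,"z":0,"ax":0,"ay":0,"az":0},{"x":0,"y":0,"z":0,"ax":0,"ay":0,"az":0},{"x":0,"y":0,"z":0,"ax":0,"ay":0,"az":0},{"x":0,"y":0,"z":0,"ax":0,"ay":0,"az":0},{"x":0,"y":0,"z":0,"ax":0,"ay":0,"az":0},{"x":0,"y":0,"z":0,"ax":0,"ay":0,"az":0}]' && python3 -c "
from h import *
snap('scene','s3');snap('wrist','w3')
a=np.load('pics/s3.npy')[190:340,250:410];b=np.load('pics/w3.npy')
cv2.imwrite('pics/c3.png',cv2.cvtColor(np.hstack([cv2.resize(a,(427,400),interpolation=cv2.INTER_CUBIC),cv2.resize(b[0:420,60:450],(371,400))]),cv2.COLOR_RGB2BGR))"
```

```text
clock: 7.5
position: [516.4, -58.8, 65.1]
ee_rot: [0.774, -0.633, 0.001, -0.0]
contact_force: [-4.8, 1.8, 8.9]
gripper_width: 43.5
grasp_force: 66.4
```

View pics/c3.png

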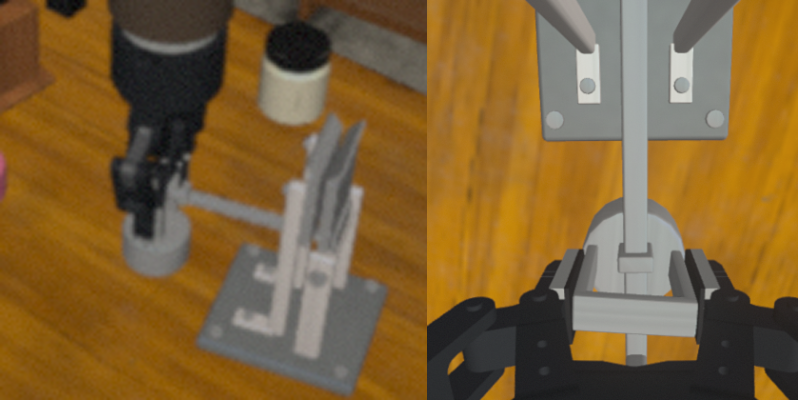

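The wrist view shows the crossbar (636,310) on the seat, between the collar (636,255) and the tip (636,360). The upward force shows the lever is on its stop. Letting go.

```bash
python3 -m handwheel '[{"x":0,"y":0,"z":0,"ax":0,"ay":0,"az":0},{"x":0,"y":0,"z":0,"ax":0,"ay":0,"az":0},{"x":0,"y":0,"z":0,"ax":0,"ay":0,"az":0},{"x":0,"y":0,"z":0,"ax":0,"ay":0,"az":0},{"x":0,"y":0,"z":0,"ax":0,"ay":0,"az":0},{"x":0,"y":0,"z":0,"ax":0,"ay":0,"az":0},{"x":0,"y":0,"z":0,"ax":0,"ay":0,"az":0},{"x":0,"y":0,"z":0,"ax":0,"ay":0,"az":0}]' 1 && python3 -m handwheel '[{"x":0,"y":0,"z":0.05,"ax":0,"ay":0,"az":0},{"x":0,"y":0,"z":0.1,"ax":0,"ay":0,"az":0},{"x":0,"y":0,"z":0.15,"ax":0,"ay":0,"az":0},{"x":0,"y":0,"z":0.25,"ax":0,"ay":0,"az":0},{"x":0,"y":0,"z":0.25,"ax":0,"ay":0,"az":0},{"x":0,"y":0,"z":0.2,"ax":0,"ay":0,"az":0},{"x":0,"y":0,"z":0,"ax":0,"ay":0,"az":0},{"x":0,"y":0,"z":0,"ax":0,"ay":0,"az":0}]' && python3 -c "
from h import *
snap('scene','s4');snap('wrist','w4')
a=np.load('pics/s4.npy')[190:340,250:410];b=np.load('pics/w4.npy')
cv2.imwrite('pics/c4.png',cv2.cvtColor(np.hstack([cv2.resize(a,(427,400),interpolation=cv2.INTER_CUBIC),cv2.resize(b[0:420,60:450],(371,400))]),cv2.COLOR_RGB2BGR))"
```

```text
clock: 8.4
position: [515.9, -58.9, 63.3]
ee_rot: [0.774, -0.634, -0.0, 0.0]
contact_force: [0.3, -0.2, -0.7]
gripper_width: 85.4
grasp_force: 0.0
clock: 9.2
position: [516.0, -58.8, 265.0]
ee_rot: [0.774, -0.634, 0.001, -0.001]
contact_force: [-0.3, 0.5, -1.0]
gripper_width: 85.4
grasp_force: 0.0
```

View pics/c4.png

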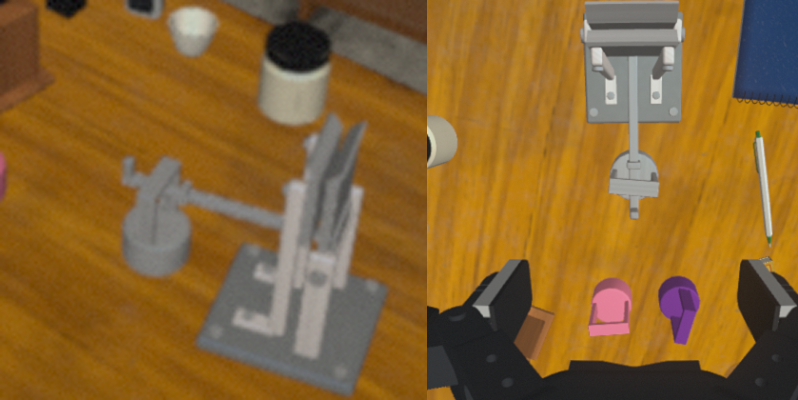

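The load is hanging with its bar on the seat, and the plates are shut. Now over to the gauge, followed by one composite look at the handle and the mouth.

```bash
python3 -m handwheel '[{"x":0.068,"y":0.151,"z":0,"ax":0,"ay":0,"az":0.095},{"x":0.068,"y":0.151,"z":0,"ax":0,"ay":0,"az":0.095},{"x":0.068,"y":0.151,"z":0,"ax":0,"ay":0,"az":0.095},{"x":0.068,"y":0.151,"z":0,"ax":0,"ay":0,"az":0.095},{"x":0.068,"y":0.151,"z":0,"ax":0,"ay":0,"az":0.095},{"x":0.068,"y":0.151,"z":0,"ax":0,"ay":0,"az":0.095},{"x":0.068,"y":0.151,"z":0,"ax":0,"ay":0,"az":0.095},{"x":0.068,"y":0.151,"z":0,"ax":0,"ay":0,"az":0.095}]' && python3 -c "
from h import *
snap('wrist','w5');snap('top','t5');np.set_printoptions(precision=1,suppress=True)
P=load('w5');print(proj(P,(625,183,142)),proj(P,(625,183,82)),arm.read_state()['position'])
for n in('w4','t5','s4'):print(n,proj(load(n),(543,-179,178)))"
```

```text
clock: 10.1
position: [624.5, 183.7, 261.1]
ee_rot: [0.996, -0.086, -0.002, 0.001]
contact_force: [0.2, -0.3, 0.5]
gripper_width: 85.1
grasp_force: 0.0
[278.1 207.2] [277.9 189.9] [625.1 185.7 259.8]
w4 [272.8  14.3]
t5 [409.6 233.1]
s4 [379.  243.4]
```

Run:
```python
from h import *
g=lambda n,x,y,w,h,s: cv2.resize(np.load(f'pics/{n}.npy')[y:y+h,x:x+w],(w*s,h*s),interpolation=cv2.INTER_CUBIC)
L=np.vstack([g('w5',228,150,100,100,4),g('w4',220,0,100,50,4)])
Rr=np.vstack([g('t5',385,210,50,45,8),g('s4',348,225,50,30,8)])
cv2.imwrite('pics/c5.png',cv2.cvtColor(np.hstack([L,Rr]),cv2.COLOR_RGB2BGR))
```

```text
(no output)
```

View pics/c5.png

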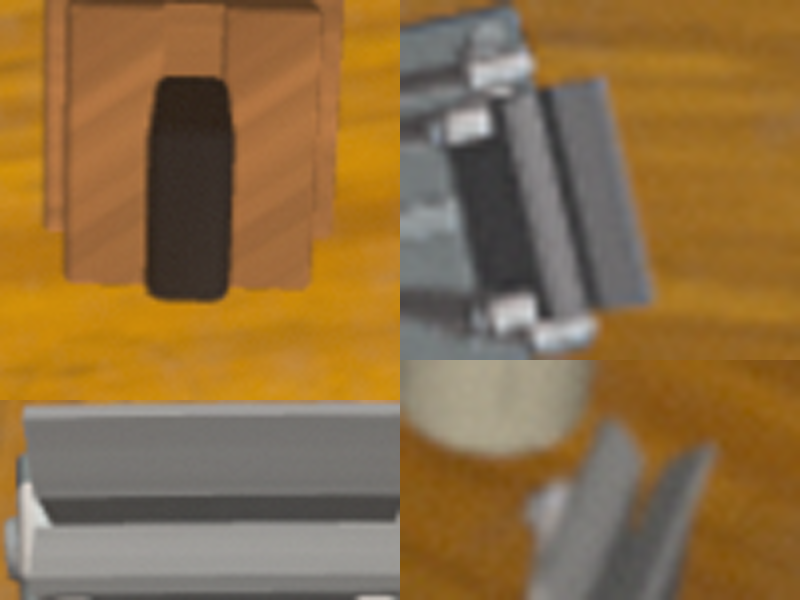

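Run:
```python
from h import *
np.set_printoptions(precision=1,suppress=True)
W4=load('w4');W5=load('w5');T=load('t5');S=load('s4')
w5=lambda x,y:(x/4+228,y/4+150);w4=lambda x,y:(x/4+220,(y-400)/4);t=lambda x,y:((x-400)/8+385,y/8+210)
print('handle',[atz(W5,*w5(*q),142) for q in[(150,130),(232,130),(146,298),(230,298)]], atz(W5,*w5(189,214),142))
print('block',[atz(W5,*w5(*q),82) for q in[(66,3),(322,8),(66,280),(312,288)]])
for q,z in[((25,407),178),((211,407),178),((211,495),170),((211,525),170),((211,578),178),((40,495),170),((45,525),170)]: print('w4',q,atz(W4,*w4(*q),z))
for q,z in[((550,88),170),((602,80),178),((593,308),170),((650,303),178),((510,95),178),((536,93),170),((562,312),178),((590,308),170)]: print('t5',q,z,atz(T,*t(*q),z))
```

```text
handle [array([644.7, 188.7, 142. ]), array([642.1, 174.2, 142. ]), array([613.7, 195.2, 142. ]), array([611. , 179.9, 142. ])] [628.1 184.6 142. ]
block [array([664.1, 205.4,  82. ]), array([653.5, 151.1,  82. ]), array([602.8, 217.7,  82. ]), array([591.2, 162.9,  82. ])]
w4 (25, 407) [ 570.4 -180.8  178. ]
w4 (211, 407) [ 544.4 -185.7  178. ]
w4 (211, 495) [ 542.5 -175.6  170. ]
w4 (211, 525) [ 541.7 -171.4  170. ]
w4 (211, 578) [ 539.8 -162.7  178. ]
w4 (40, 495) [ 567.4 -170.8  170. ]
w4 (45, 525) [ 566.  -166.7  170. ]
t5 (550, 88) 170 [ 566.9 -170.7  170. ]
t5 (602, 80) 178 [ 568.4 -181.2  178. ]
t5 (593, 308) 170 [ 513.2 -179.8  170. ]
t5 (650, 303) 178 [ 514.3 -191.4  178. ]
t5 (510, 95) 178 [ 565.  -158.3  178. ]
t5 (536, 93) 170 [ 565.8 -167.2  170. ]
t5 (562, 312) 178 [ 512.6 -169.6  178. ]
t5 (590, 308) 170 [ 513.2 -179.1  170. ]
```

Readings from the composite: handle centre (627.8, 184.4) with own y at 79°. The mouth's gap is about 4.2 mm, centred at (541, -173.7), with rig x at about 11°. Gripping the gauge.

```bash
python3 -m handwheel '[{"x":0.015,"y":0.0085,"z":0,"ax":0,"ay":0,"az":-0.012},{"x":0,"y":0,"z":-0.2,"ax":0,"ay":0,"az":0},{"x":0,"y":0,"z":-0.2,"ax":0,"ay":0,"az":0},{"x":0,"y":0,"z":-0.2,"ax":0,"ay":0,"az":0},{"x":0,"y":0,"z":-0.2,"ax":0,"ay":0,"az":0},{"x":0,"y":0,"z":-0.03,"ax":0,"ay":0,"az":0},{"x":0,"y":0,"z":0,"ax":0,"ay":0,"az":0},{"x":0,"y":0,"z":0,"ax":0,"ay":0,"az":0}]' && python3 -m handwheel '[{"x":0,"y":0,"z":0,"ax":0,"ay":0,"az":0},{"x":0,"y":0,"z":0,"ax":0,"ay":0,"az":0},{"x":0,"y":0,"z":0,"ax":0,"ay":0,"az":0},{"x":0,"y":0,"z":0,"ax":0,"ay":0,"az":0},{"x":0,"y":0,"z":0,"ax":0,"ay":0,"az":0},{"x":0,"y":0,"z":0,"ax":0,"ay":0,"az":0},{"x":0,"y":0,"z":0,"ax":0,"ay":0,"az":0},{"x":0,"y":0,"z":0,"ax":0,"ay":0,"az":0}]' -1
```

```text
clock: 11.0
position: [629.2, 184.5, 99.7]
ee_rot: [0.995, -0.099, 0.002, -0.001]
contact_force: [0.6, 0.4, 0.6]
gripper_width: 85.3
grasp_force: 0.0
clock: 11.8
position: [627.9, 184.5, 97.7]
ee_rot: [0.995, -0.098, 0.0, -0.0]
contact_force: [-0.5, 0.8, 3.8]
gripper_width: 15.5
grasp_force: 58.5
```

```bash
python3 -m handwheel '[{"x":0,"y":0,"z":0.1,"ax":0,"ay":0,"az":0},{"x":0,"y":0,"z":0.2,"ax":0,"ay":0,"az":0},{"x":0,"y":0,"z":0.25,"ax":0,"ay":0,"az":0},{"x":0,"y":0,"z":0.25,"ax":0,"ay":0,"az":0},{"x":0,"y":0,"z":0.2,"ax":0,"ay":0,"az":0},{"x":-0.054,"y":-0.224,"z":0,"ax":0,"ay":0,"az":0.031},{"x":-0.054,"y":-0.224,"z":0,"ax":0,"ay":0,"az":0.031},{"x":-0.054,"y":-0.224,"z":0,"ax":0,"ay":0,"az":0.031}]' && python3 -m handwheel '[{"x":-0.054,"y":-0.224,"z":0,"ax":0,"ay":0,"az":0.031},{"x":-0.054,"y":-0.224,"z":0,"ax":0,"ay":0,"az":0.031},{"x":-0.054,"y":-0.224,"z":0,"ax":0,"ay":0,"az":0.031},{"x":-0.054,"y":-0.224,"z":0,"ax":0,"ay":0,"az":0.031},{"x":-0.054,"y":-0.224,"z":0,"ax":0,"ay":0,"az":0.031},{"x":0,"y":0,"z":0,"ax":0,"ay":0,"az":0},{"x":0,"y":0,"z":0,"ax":0,"ay":0,"az":0},{"x":0,"y":0,"z":0,"ax":0,"ay":0,"az":0}]'
python3 -c "
from h import *
np.set_printoptions(precision=1,suppress=True)
snap('wrist','w6');snap('scene','s6');snap('top','t6')
for n in('w6','s6','t6'):
  print(n,[proj(load(n),X) for X in[(541,-173.7,170),(541,-173.7,210),(566,-168.7,170),(516,-178.7,170)]])"
```

```text
clock: 12.6
position: [594.4, 49.0, 296.6]
ee_rot: [1.0, -0.024, -0.001, -0.0]
contact_force: [0.1, -0.2, -1.5]
gripper_width: 15.4
grasp_force: 58.7
clock: 13.4
position: [541.4, -173.4, 296.8]
ee_rot: [0.995, 0.096, -0.0, -0.0]
contact_force: [0.8, 0.1, -1.0]
gripper_width: 15.3
grasp_force: 58.9
w6 [array([277.8, 206.3]), array([277.7, 221.7]), array([277.5, 172.7]), array([278. , 238.3])]
s6 [array([375.2, 246.3]), array([378. , 228.6]), array([379.1, 237.3]), array([371. , 255.7])]
t6 [array([405.6, 234.3]), array([412.3, 234. ]), array([402.7, 221.5]), array([408.5, 247.1])]
```

Run:
```python
from h import *
g=lambda n,x,y,w,h,s: cv2.resize(np.load(f'pics/{n}.npy')[y:y+h,x:x+w],(w*s,h*s),interpolation=cv2.INTER_CUBIC)
cv2.imwrite('pics/c6.png',cv2.cvtColor(np.hstack([g('w6',228,130,100,120,5)[:600],g('s6',350,200,50,100,6)]),cv2.COLOR_RGB2BGR))
```

```text
(no output)
```

View pics/c6.png

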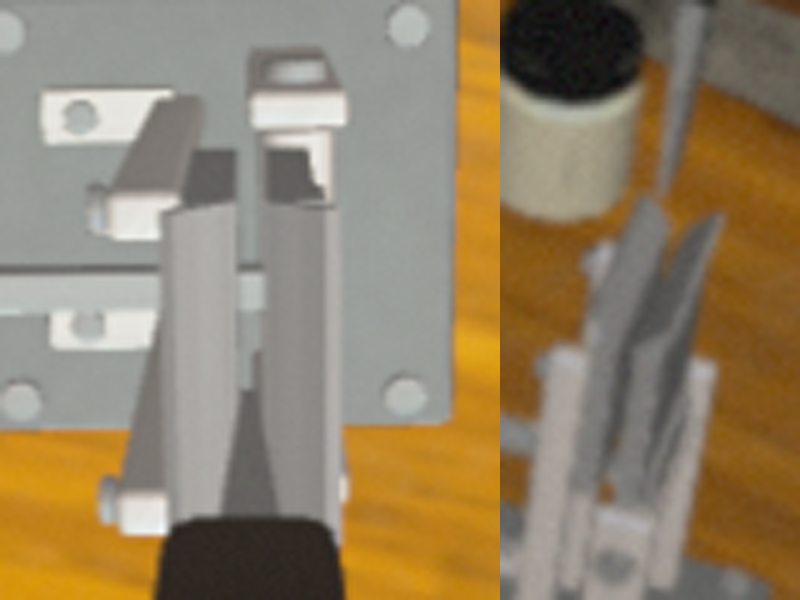

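The wrist view shows the gap between x=237 and 265 (tile) and the blade tip at (247,390), so they're aligned to about 0.3 mm and parallel. I'm sliding down, then feeling for the drag.

```bash
python3 -m handwheel '[{"x":0,"y":-0.0015,"z":-0.1,"ax":0,"ay":0,"az":0},{"x":0,"y":0,"z":-0.05,"ax":0,"ay":0,"az":0},{"x":0,"y":0,"z":-0.05,"ax":0,"ay":0,"az":0},{"x":0,"y":0,"z":-0.05,"ax":0,"ay":0,"az":0},{"x":0,"y":0,"z":-0.02,"ax":0,"ay":0,"az":0},{"x":0,"y":0,"z":0,"ax":0,"ay":0,"az":0},{"x":0,"y":0,"z":0,"ax":0,"ay":0,"az":0},{"x":0,"y":0,"z":0,"ax":0,"ay":0,"az":0}]' && python3 -m handwheel '[{"x":0,"y":0,"z":-0.01,"ax":0,"ay":0,"az":0},{"x":0,"y":0,"z":-0.01,"ax":0,"ay":0,"az":0},{"x":0,"y":0,"z":-0.01,"ax":0,"ay":0,"az":0},{"x":0,"y":0,"z":0,"ax":0,"ay":0,"az":0},{"x":0,"y":0,"z":0,"ax":0,"ay":0,"az":0},{"x":0,"y":0,"z":0,"ax":0,"ay":0,"az":0},{"x":0,"y":0,"z":0,"ax":0,"ay":0,"az":0},{"x":0,"y":0,"z":0,"ax":0,"ay":0,"az":0}]'
```

```text
clock: 14.35
position: [541.6, -174.4, 244.0]
ee_rot: [0.995, 0.096, 0.001, 0.0]
contact_force: [-0.6, -0.2, -1.3]
gripper_width: 15.4
grasp_force: 58.9
clock: 15.15
position: [541.3, -174.3, 237.4]
ee_rot: [0.995, 0.096, 0.0, 0.0]
contact_force: [-0.5, -0.1, -0.9]
gripper_width: 15.0
grasp_force: 58.9
```

```bash
python3 -m handwheel '[{"x":0,"y":0,"z":-0.01,"ax":0,"ay":0,"az":0},{"x":0,"y":0,"z":-0.01,"ax":0,"ay":0,"az":0},{"x":0,"y":0,"z":0,"ax":0,"ay":0,"az":0},{"x":0,"y":0,"z":0,"ax":0,"ay":0,"az":0},{"x":0,"y":0,"z":0,"ax":0,"ay":0,"az":0},{"x":0,"y":0,"z":0,"ax":0,"ay":0,"az":0},{"x":0,"y":0,"z":0,"ax":0,"ay":0,"az":0},{"x":0,"y":0,"z":0,"ax":0,"ay":0,"az":0}]' && python3 -m handwheel '[{"x":0,"y":0,"z":-0.01,"ax":0,"ay":0,"az":0},{"x":0,"y":0,"z":-0.01,"ax":0,"ay":0,"az":0},{"x":0,"y":0,"z":0,"ax":0,"ay":0,"az":0},{"x":0,"y":0,"z":0,"ax":0,"ay":0,"az":0},{"x":0,"y":0,"z":0,"ax":0,"ay":0,"az":0},{"x":0,"y":0,"z":0,"ax":0,"ay":0,"az":0},{"x":0,"y":0,"z":0,"ax":0,"ay":0,"az":0},{"x":0,"y":0,"z":0,"ax":0,"ay":0,"az":0}]'
```

```text
clock: 15.95
position: [541.3, -174.3, 233.3]
ee_rot: [0.995, 0.096, -0.0, 0.0]
contact_force: [-0.1, -0.5, -0.4]
gripper_width: 15.2
grasp_force: 58.9
clock: 16.75
position: [541.4, -174.2, 229.2]
ee_rot: [0.995, 0.096, 0.0, -0.0]
contact_force: [1.0, -0.2, -2.0]
gripper_width: 15.6
grasp_force: 58.8
```

```bash
python3 -m handwheel '[{"x":0,"y":0,"z":-0.01,"ax":0,"ay":0,"az":0},{"x":0,"y":0,"z":-0.01,"ax":0,"ay":0,"az":0},{"x":0,"y":0,"z":0,"ax":0,"ay":0,"az":0},{"x":0,"y":0,"z":0,"ax":0,"ay":0,"az":0},{"x":0,"y":0,"z":0,"ax":0,"ay":0,"az":0},{"x":0,"y":0,"z":0,"ax":0,"ay":0,"az":0},{"x":0,"y":0,"z":0,"ax":0,"ay":0,"az":0},{"x":0,"y":0,"z":0,"ax":0,"ay":0,"az":0}]' && python3 -m handwheel '[{"x":0,"y":0,"z":-0.01,"ax":0,"ay":0,"az":0},{"x":0,"y":0,"z":-0.01,"ax":0,"ay":0,"az":0},{"x":0,"y":0,"z":0,"ax":0,"ay":0,"az":0},{"x":0,"y":0,"z":0,"ax":0,"ay":0,"az":0},{"x":0,"y":0,"z":0,"ax":0,"ay":0,"az":0},{"x":0,"y":0,"z":0,"ax":0,"ay":0,"az":0},{"x":0,"y":0,"z":0,"ax":0,"ay":0,"az":0},{"x":0,"y":0,"z":0,"ax":0,"ay":0,"az":0}]'
```

```text
clock: 17.55
position: [541.5, -174.3, 225.6]
ee_rot: [0.995, 0.096, 0.0, 0.0]
contact_force: [0.2, 1.0, 2.7]
gripper_width: 15.2
grasp_force: 59.2
clock: 18.35
position: [541.7, -174.4, 221.9]
ee_rot: [0.995, 0.096, 0.001, 0.0]
contact_force: [-0.5, -0.5, 5.7]
gripper_width: 15.5
grasp_force: 59.8
```

The drag began at about TCP z = 227, and the force is now about +7 N. A little deeper (3 mm) for margin, then I'll check that it's steady.

```bash
python3 -m handwheel '[{"x":0,"y":0,"z":-0.01,"ax":0,"ay":0,"az":0},{"x":0,"y":0,"z":-0.005,"ax":0,"ay":0,"az":0},{"x":0,"y":0,"z":0,"ax":0,"ay":0,"az":0},{"x":0,"y":0,"z":0,"ax":0,"ay":0,"az":0},{"x":0,"y":0,"z":0,"ax":0,"ay":0,"az":0},{"x":0,"y":0,"z":0,"ax":0,"ay":0,"az":0},{"x":0,"y":0,"z":0,"ax":0,"ay":0,"az":0},{"x":0,"y":0,"z":0,"ax":0,"ay":0,"az":0}]' && python3 -m handwheel '[{"x":0,"y":0,"z":0,"ax":0,"ay":0,"az":0},{"x":0,"y":0,"z":0,"ax":0,"ay":0,"az":0},{"x":0,"y":0,"z":0,"ax":0,"ay":0,"az":0},{"x":0,"y":0,"z":0,"ax":0,"ay":0,"az":0},{"x":0,"y":0,"z":0,"ax":0,"ay":0,"az":0},{"x":0,"y":0,"z":0,"ax":0,"ay":0,"az":0},{"x":0,"y":0,"z":0,"ax":0,"ay":0,"az":0},{"x":0,"y":0,"z":0,"ax":0,"ay":0,"az":0}]'; python3 -c "
from h import *
snap('scene','s7');a=np.load('pics/s4.npy')[225:310,290:335].astype(int);b=np.load('pics/s7.npy')[225:310,290:335].astype(int)
print(abs(a-b).mean(),np.abs(a-b).max())"
```

```text
clock: 19.15
position: [541.9, -174.7, 219.8]
ee_rot: [0.995, 0.096, 0.001, 0.001]
contact_force: [-0.6, 0.6, 7.8]
gripper_width: 15.1
grasp_force: 60.1
clock: 19.95
position: [541.9, -174.6, 219.8]
ee_rot: [0.995, 0.096, 0.001, 0.001]
contact_force: [-1.1, 0.9, 8.0]
gripper_width: 15.1
grasp_force: 60.1
3.4142919389978212 26
```

The push is steady at 8 N and the load's image region hasn't changed, so it's still hanging. Handing in.

```bash
python3 -c "
from bench import arm
print(arm.job_done())"
```

```text
the job is handed in; nothing more can be done
None
```

I handed the job in at about 20 s, verdict not reported: the load hangs on the hook with the plates shut by its weight, and the gauge is held steady between them with about 8 N of drag, its tip about 38 mm below the lips.

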